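# Lay the slide stand down in its cradle

### The job

Slide the empty walnut slide stand, upright as it is, up to the cradle until its foot is squarely against the low brass-lipped front edge; then push it over that edge so that it lies flat on the cork with its slots facing up, and slide it along until its head end is fully home and square against the metal bar at the back, the whole stand resting on the cork. Only push it, do not pick it up, and leave the loaded stand, the urchin, the cone shell and the crucible where they are.

Things in the scene. Friction and masses are not known exactly. Their poses are not given: they have to be found in the camera images.
- stand: Empty slide stand: dark walnut block standing on end, loose, 110 mm tall, 80 mm wide (y), 50 mm thick (x). Origin: centre of its foot end; z runs from foot to head. x is the thickness and at the start points to the cradle (within 12 degrees). Its -x face, away from the cradle, has three slots across it, 3 mm wide, at 30, 55 and 80 mm above the foot (edged with pale lines).
- stand_middle (a point): Centre of the empty stand, 55 mm from its foot along its z. The stand weighs 0.2 to 0.4 kg, friction on the shelf is 0.5 to 0.7. Upright, it slides if pushed lower than about 30 mm above the shelf and may tip if pushed higher. With its foot against the cradle's edge it must lean some 30 degrees (about 40 mm of push near its head); then it falls onto the cork by itself.
- stand_head (a point): Centre of the empty stand's head end, 110 mm from its foot along its z.
- cradle: Fixed cradle: cork bed 140 mm long (x), 150 mm wide (y), 10 mm high, flush brass lip on its front edge; at the back a metal bar 40 mm high, its face 140 mm behind the front edge. No side walls. Origin: middle of the front edge, at shelf height; x runs from edge to bar, z up. Its front looks to the robot's right, roughly; the stand starts there, centre 60 to 85 mm before the edge.
- loaded_stand: Bystander: the same kind of walnut block lying down with three glass slides on edge in its slots; loose, 110 x 80 mm, 64 mm high over the slides. Origin: centre of its underside. It lies beside the cradle, on the cradle's -y side.
- urchin: Bystander: purple sea-urchin test, loose, 58 mm across, 35 mm high. Origin: centre of its underside.
- cone_shell: Bystander: pale lying cone shell, loose, 63 mm long (x), 29 mm across. Origin: under its middle, on the shelf.
- crucible: Bystander: open white porcelain crucible, loose, 48 mm across the rim, 36 mm high. Origin: centre of its underside.
Things that resemble listed ones, but are neither listed nor needed, are in the scene too. There is more than one size of the cradle; the job needs the largest.

How it is judged:
By the outcome, as a careful person would: the job done as asked, in the order asked, and still so for the second after the job is handed in, with the robot touching nothing.
It also fails if it takes over 56 s, if anything falls off the work surface, if the arm or the gripper's body presses on something with over 40 N, if the wrist force passes 120 N, or if a joint passes its speed limit or range.

### The arm

A 7-joint arm with a two-finger parallel gripper is mounted at the origin on the work surface. World frame = base frame: x ahead of the robot, y to its left, z up, the work surface at z = 0. Lengths are in m, angles in degrees, forces in N, time in s.
With the tool pointing down it reaches from about 0.425 to 0.875 m from the base axis. Payload 4.7 kg.
Tool frame: the origin (TCP) lies between the finger pads; the fingertips stand 17 mm ahead of it and the grasp point (between the pads) lies 2 mm behind it; z points along the fingers, y is the line along which they close (so a half turn about z gives the same grasp; the last joint's range is limited). The gripper opens to 87 mm and grips with 3 to 60 N. Pads are 19 mm wide; open, the fingers measure 117 mm over their backs; the gripper's body (75 mm by 190 mm) begins 51 mm behind the grasp point.
Start: joints at [-64.567, 18.392, -4.016, 83.108, 1.295, 78.541, -3.26], TCP at [0.271, 0.591, 0.24] pointing down, gripper open.
Joint ranges: [-163.93, 163.93], [-17.29, 119.83], [-79.2, 71.16], [3.27, 140.29], [-89.18, 269.18], [5.43, 117.66], [-154.24, 154.24]. Speed limits (degrees/s): [147.25, 147.25, 180, 180, 180, 180, 180].

### API

Orientations are given as [roll, pitch, yaw] about the fixed x, y, z axes, in that order (R = Rz(yaw) Ry(pitch) Rx(roll)).
In Python, from cell import env, cams gives the robot as it stands.
- The arm moves only by the shell command python3 -m pendant 'ROWS' [FORCE]. ROWS is JSON, a list of rows, each an object of numbers: "tx", "ty", "tz": the shift along the tool's x, y, z each as a share of 0.05 m, from -1 to 1; "spin": the turn about the tool's z as a share of 4 degrees, from -1 to 1; "claw": the closure, from 0 (fully open) to 1 (shut). A call has 1 to 10 rows; each row shifts and turns the commanded pose from where the row before left it, along the tool's axes as they then stand; what a row does not reach is not made up. A row lasts 1/8 s, in which the tool goes at most 62.5 mm and 10.7 degrees, less where a joint would pass 70% of its speed; a pose out of reach is approached as far as the arm can. A call with a number of a shift or a turn outside -1 to 1 is refused whole. A call with a gripper value outside its range is refused whole. The fingers move at their own pace and stop on an object; FORCE is the grip in N (left out, the last holds). Time passes only in rows, so rows that do not move let the fingers close. It gives the time, the measured TCP pose, the force, the opening and the grip force at its end, in the units of the state.
- env.get_obs(): the state, without advancing time (a new reading comes with each control period).
- cams.read_camera(name): name is "scene" or "side" or "wrist"; returns the picture (384x512x3 uint8, red, green, blue); there is no depth.
- cams.camera_info(name): a dict with "fx", "fy", "cx", "cy" (pixels), "k1" (the pictures are not rectified: a ray, as slopes to the right and down, at radius r is drawn at 1 + k1 r^2 times it, then the intrinsics apply), "rvec" (rotation vector, rad) and "tvec" (3), from world to camera coordinates, as OpenCV has them. Camera axes: x right, y down, z forward; pixel columns grow to the right and rows downward; lengths in m; the calibration is good to about 2 mm. A picture is of the moment at which its call begins: read the wrist's pose just before it. camera_info takes no time and is no camera call; for the wrist camera it gives the pose at the moment of the call.
- env.sign_off(): hands the job in; it is judged then, once.
The state is a dict: "time_s": time; "qpos": joint angles; "joint_velocities": joint speeds; "effort": joint torques, N m; "tool_pos": TCP position; "tool_rot": TCP orientation; "force": force on the tool from outside, world axes, zero at the start; "wrist_torque": the same for the moment, N m; "grip_width": finger opening in m; "grasp_force": force on a finger pad.
Only numpy, scipy, OpenCV 4.12 (cv2) and the standard library are available. Lean on these libraries where they do the work, as an engineer would, in place of code of your own. Each camera call takes 0.05 s, during which the arm holds its last target. There are 200 camera calls.

## Working session

There is one attempt and no reset: what is moved stays moved. The work goes in short steps, Python scripts to look and compute and a shell command to move; the robot and the scene stay as the last step left them, time stands still between calls to the robot, and variables do not carry over. Pictures are saved under pics/ and viewed, at most 10 in all, crops included, and the job is handed in when it is done.

```bash
ls; mkdir -p pics; python3 - <<'E'
from cell import env,cams
import cv2
o=env.get_obs();print({k:o[k] for k in('time_s','tool_pos','tool_rot','force','grip_width')})
for n in('scene','side'):
    i=cams.camera_info(n);print(n,i)
    cv2.imwrite(f'pics/{n}0.png',cv2.resize(cams.read_camera(n)[:,:,::-1],(800,600),interpolation=cv2.INTER_CUBIC))
E
```

```text
pics
{'time_s': 0.0, 'tool_pos': array([0.27066031, 0.59038953, 0.23845691]), 'tool_rot': array([-1.79889770e+02,  4.17701180e-03,  1.55374461e+02]), 'force': array([-0.66344659, -0.02962352, -0.31789189]), 'grip_width': 0.08663246770652404}
scene {'fx': 394.92463934209275, 'fy': 394.92463934209275, 'cx': 256.17392140566176, 'cy': 198.66089286068092, 'k1': -0.11352864319774914, 'rvec': array([ 2.06727216,  1.19054071, -0.52622134]), 'tvec': array([-0.3138468 , -0.28974361,  1.15937909])}
side {'fx': 372.5432204409991, 'fy': 372.5432204409991, 'cx': 254.8966044698234, 'cy': 187.09924248875353, 'k1': -0.008599982103532746, 'rvec': array([ 2.30749842, -0.19001259,  0.0619438 ]), 'tvec': array([-0.58119952,  0.15420885,  0.69478505])}
```

View pics/scene0.png

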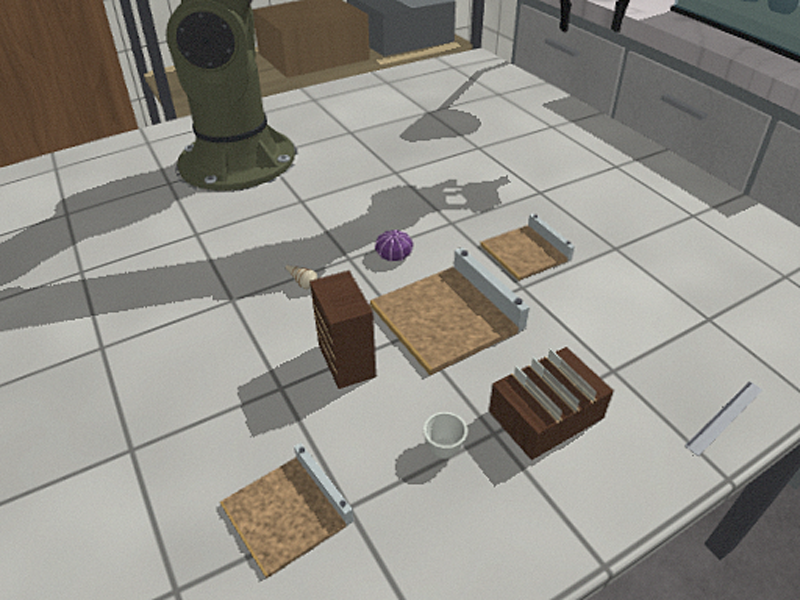

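View pics/side0.png

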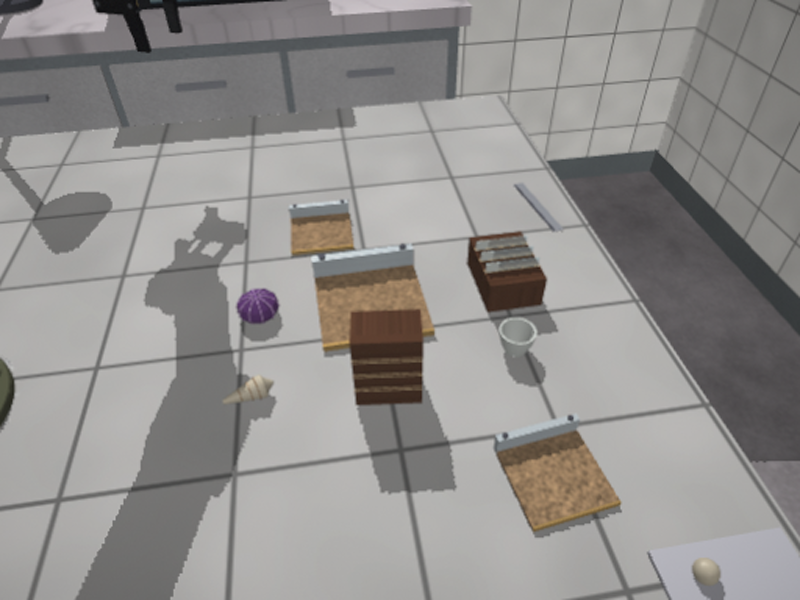

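Scene view: the stand is at about (345,330) and the large cradle at (450,315), with its front edge from (372,303) to (432,370). In the side view the stand is at (387,357) and the cradle's front edge runs from (325,345) to (432,330). I'll enlarge both to read the corners.

```bash
python3 - <<'E'
import cv2,numpy as np
from cell import cams
s=cams.read_camera('scene')[:,:,::-1];d=cams.read_camera('side')[:,:,::-1]
a=s[150:260,192:345];b=d[152:262,198:283]
m=np.hstack([cv2.resize(x,None,fx=3.3,fy=3.3,interpolation=cv2.INTER_CUBIC) for x in(a,b)])
cv2.imwrite('pics/crop1.png',m);print(m.shape,153*3.3)
E
```

```text
(363, 785, 3) 504.9
```

View pics/crop1.png

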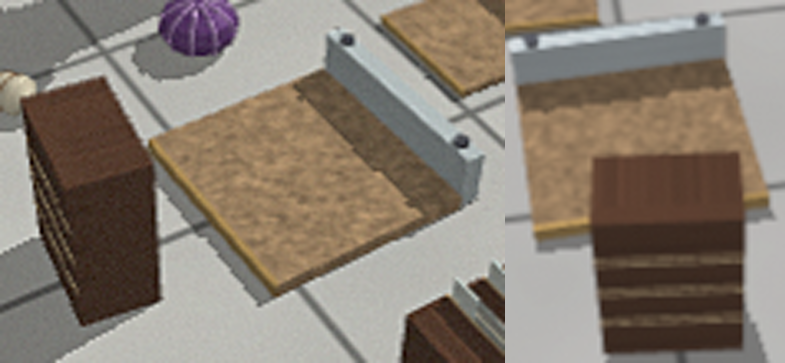

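```bash
cat > h.py <<'E'
import numpy as np,cv2
from scipy.optimize import least_squares
from cell import env,cams
def proj(n,P,I=None):
    i=I or cams.camera_info(n);R=cv2.Rodrigues(i['rvec'])[0]
    c=np.atleast_2d(P)@R.T+i['tvec'];u=c[:,:2]/c[:,2:];u=u*(1+i['k1']*(u**2).sum(1,keepdims=True))
    return u*[i['fx'],i['fy']]+[i['cx'],i['cy']]
def ray(n,p,z):
    f=lambda q:proj(n,[[q[0],q[1],z]])[0]-p
    return least_squares(f,[.5,.3]).x
def rz(a): c,s=np.cos(a),np.sin(a);return np.array([[c,-s,0],[s,c,0],[0,0,1]])
def fit(obs,x0): # obs: (cam,local pt,pixel); planar pose
    O={n:[o for o in obs if o[0]==n] for n in {o[0] for o in obs}}
    I={n:cams.camera_info(n) for n in O}
    def f(q): return np.concatenate([(proj(n,np.array([o[1] for o in v])@rz(q[2]).T+[q[0],q[1],0],I[n])-[o[2] for o in v]).ravel() for n,v in O.items()])
    r=least_squares(f,x0,loss='soft_l1');return r.x,np.abs(f(r.x)).max(),f(r.x).reshape(-1,2)
E
python3 - <<'E'
from h import *
S=lambda x,y:(192+x/3.3-.35,150+y/3.3-.35); D=lambda x,y:(198+(x-505)/3.3-.35,152+y/3.3-.35)
C=[('scene',(0,.075,.01),S(150,142)),('scene',(0,-.075,.01),S(275,290)),('scene',(.14,.075,.01),S(329,70)),('scene',(.14,-.075,.01),S(463,203)),
('side',(0,.075,.01),D(537,236)),('side',(0,-.075,.01),D(769,202)),('side',(.14,.075,.01),D(521,108)),('side',(.14,-.075,.01),D(727,60))]
a,b,h=.025,.04,.11
T=[('scene',(-a,b,h),S(22,100)),('scene',(a,b,h),S(106,78)),('scene',(a,-b,h),S(158,158)),('scene',(-a,-b,h),S(66,188)),('scene',(-a,-b,0),S(83,324)),('scene',(a,-b,0),S(160,298)),
('side',(a,b,h),D(593,157)),('side',(a,-b,h),D(740,154)),('side',(-a,-b,h),D(744,220)),('side',(-a,b,h),D(592,224)),('side',(-a,b,0),D(605,351)),('side',(-a,-b,0),D(742,350))]
P=[]
for o in(C,T):
    q,m,r=fit(o,[.5,.3,1.5]);print(q[:2],np.degrees(q[2]),m);print(r.round(1).tolist());P.append(q)
c,s=P
print('stand in cradle',(rz(-c[2])@[s[0]-c[0],s[1]-c[1],0]),np.degrees(s[2]-c[2]))
k=800/512
for n,cam,p in(('urchin','side',(257,312)),('cone','side',(250,393)),('crucible','side',(518,350)),('urchin','scene',(394,252)),('cone','scene',(305,280)),('loaded','side',(510,290))):
    w=ray(cam,np.array(p)/k,.01);print(n,w,(rz(-c[2])@[w[0]-c[0],w[1]-c[1],0])[:2])
E
```

```text
[0.57070283 0.02840576] 91.00853292695056 7.019742796207822
[[-1.1, -0.6], [-1.1, -0.4], [-1.5, -0.3], [-0.6, -1.0], [0.4, -1.5], [2.0, -1.3], [0.3, -7.0], [1.5, -0.5]]
[ 0.56949051 -0.04435545] 82.86398699108308 1.6538070115115886
[[-0.5, -1.5], [-0.4, -1.7], [-1.0, 0.9], [-0.5, -0.3], [-0.6, -0.0], [0.6, 0.0], [0.1, -0.7], [0.3, -1.3], [0.9, -0.8], [-0.4, -0.3], [-0.1, 0.6], [0.7, -0.6]]
stand in cradle [-0.0727286   0.00249282  0.        ] -8.144545935867475
urchin [0.40684001 0.10751762] [0.08198381 0.16244496]
cone [ 0.40120088 -0.03361389] [-0.05902658  0.17056732]
crucible [ 0.7414998 -0.0218897] [-0.05329392 -0.16988525]
urchin [0.41961658 0.1098924 ] [0.08413333 0.14962857]
cone [ 0.41139885 -0.03170941] [-0.0573019  0.1603374]
loaded [0.76525532 0.09038813] [ 0.05854839 -0.19561332]
```

The crops give the corner pixels I used. One of them, the cradle's back-left in the side view, was misread. I'll refit without it and start turning the tool to line up with the cradle.

```bash
python3 - <<'E'
from h import *
S=lambda x,y:(192+x/3.3-.35,150+y/3.3-.35); D=lambda x,y:(198+(x-505)/3.3-.35,152+y/3.3-.35)
C=[('scene',(0,.075,.01),S(150,142)),('scene',(0,-.075,.01),S(275,290)),('scene',(.14,.075,.01),S(329,70)),('scene',(.14,-.075,.01),S(463,203)),
('side',(0,.075,.01),D(537,233)),('side',(0,-.075,.01),D(769,200)),('side',(.14,-.075,.01),D(727,60))]
q,m,r=fit(C,[.5,.3,1.5]);print(q[:2],np.degrees(q[2]),m);print(r.round(1).tolist())
E
python3 -m pendant '[{"spin":1},{"spin":1},{"spin":1},{"spin":1},{"spin":1},{"spin":1},{"spin":1},{"spin":1},{"spin":1},{"spin":1}]'
```

```text
[0.57055521 0.0292219 ] 90.49276147028421 1.9641013106948435
[[0.3, -1.1], [1.9, -0.7], [2.0, -0.6], [-0.5, -0.9], [-1.1, -0.5], [-0.6, -0.2], [-0.2, -0.7]]invalid input at $[0]: expected keys tx, ty, tz, spin, claw
```

```bash

python3 -m pendant '[{"tx":0,"ty":0,"tz":0,"spin":1,"claw":0.43},{"tx":0,"ty":0,"tz":0,"spin":1,"claw":0.43},{"tx":0,"ty":0,"tz":0,"spin":1,"claw":0.43},{"tx":0,"ty":0,"tz":0,"spin":1,"claw":0.43},{"tx":0,"ty":0,"tz":0,"spin":1,"claw":0.43},{"tx":0,"ty":0,"tz":0,"spin":1,"claw":0.43},{"tx":0,"ty":0,"tz":0,"spin":1,"claw":0.43},{"tx":0,"ty":0,"tz":0,"spin":1,"claw":0.43}]' 
python3 -m pendant '[{"tx":0,"ty":0,"tz":0,"spin":1,"claw":0.43},{"tx":0,"ty":0,"tz":0,"spin":1,"claw":0.43},{"tx":0,"ty":0,"tz":0,"spin":1,"claw":0.43},{"tx":0,"ty":0,"tz":0,"spin":1,"claw":0.43},{"tx":0,"ty":0,"tz":0,"spin":1,"claw":0.43},{"tx":0,"ty":0,"tz":0,"spin":1,"claw":0.43},{"tx":0,"ty":0,"tz":0,"spin":1,"claw":0.43},{"tx":0,"ty":0,"tz":0,"spin":1,"claw":0.43}]'
```

```text
time_s: 1.2
tool_pos: [0.2708, 0.5907, 0.2393]
tool_rot: [-180.0, 0.0, 123.2]
force: [-0.1, -0.5, -0.4]
grip_width: 0.0499
grasp_force: 0.0
time_s: 2.2
tool_pos: [0.2708, 0.5908, 0.2393]
tool_rot: [-180.0, 0.0, 91.2]
force: [0.1, -0.0, -0.4]
grip_width: 0.0494
grasp_force: 0.0
```

```bash

python3 -m pendant '[{"tx":-0.95,"ty":0.37,"tz":0,"spin":0.1,"claw":0.43},{"tx":-0.95,"ty":0.37,"tz":0,"spin":0,"claw":0.43},{"tx":-0.95,"ty":0.37,"tz":0,"spin":0,"claw":0.43},{"tx":-0.95,"ty":0.37,"tz":0,"spin":0,"claw":0.43},{"tx":-0.95,"ty":0.37,"tz":0,"spin":0,"claw":0.43},{"tx":-0.95,"ty":0.37,"tz":0,"spin":0,"claw":0.43},{"tx":-0.95,"ty":0.37,"tz":0,"spin":0,"claw":0.43},{"tx":-0.95,"ty":0.37,"tz":0,"spin":0,"claw":0.43}]' 
python3 -m pendant '[{"tx":-0.95,"ty":0.37,"tz":0,"spin":0,"claw":0.43},{"tx":-0.95,"ty":0.37,"tz":0,"spin":0,"claw":0.43},{"tx":-0.95,"ty":0.37,"tz":0,"spin":0,"claw":0.43},{"tx":-0.95,"ty":0.37,"tz":0,"spin":0,"claw":0.43},{"tx":-0.95,"ty":0.37,"tz":0,"spin":0,"claw":0.43},{"tx":-0.95,"ty":0.37,"tz":0,"spin":0,"claw":0.43},{"tx":-0.95,"ty":0.37,"tz":0,"spin":0,"claw":0.43},{"tx":-0.95,"ty":0.37,"tz":0,"spin":0,"claw":0.43},{"tx":0,"ty":0,"tz":0,"spin":0,"claw":0.43}]'
```

```text
time_s: 3.2
tool_pos: [0.426, 0.2119, 0.2396]
tool_rot: [180.0, -0.0, 91.0]
force: [0.4, -0.0, 0.6]
grip_width: 0.0495
grasp_force: 0.0
time_s: 4.32
tool_pos: [0.5797, -0.169, 0.2391]
tool_rot: [-179.9, 0.2, 90.6]
force: [0.3, 0.8, -0.1]
grip_width: 0.0495
grasp_force: 0.0
```

```bash

python3 -m pendant '[{"tx":0,"ty":-0.2,"tz":0.89,"spin":0,"claw":0.43},{"tx":0,"ty":0,"tz":0.89,"spin":0,"claw":0.43},{"tx":0,"ty":0,"tz":0.89,"spin":0,"claw":0.43},{"tx":0,"ty":0,"tz":0.89,"spin":0,"claw":0.43},{"tx":0,"ty":0,"tz":0,"spin":0,"claw":0.43},{"tx":0,"ty":0,"tz":0,"spin":0,"claw":0.43}]' 
python3 - <<'E'
from h import *
a=cams.read_camera('scene')[120:290,150:380];b=cams.read_camera('side')[140:310,180:380]
cv2.imwrite('pics/p4.png',cv2.resize(np.hstack([a,b])[:,:,::-1],None,fx=1.85,fy=1.85,interpolation=cv2.INTER_CUBIC))
E
```

```text
time_s: 5.08
tool_pos: [0.5711, -0.1638, 0.0632]
tool_rot: [179.9, 0.0, 91.0]
force: [1.0, -0.9, 0.8]
grip_width: 0.0499
grasp_force: 0.0
```

View pics/p4.png

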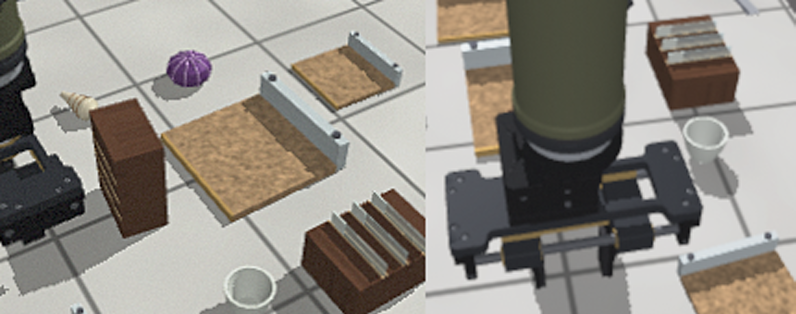

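The gripper is behind the stand, clear of it and just higher than its head. I'll advance, then push slowly.

```bash

python3 -m pendant '[{"tx":0.4,"ty":0,"tz":0.05,"spin":0,"claw":0.43},{"tx":0.4,"ty":0,"tz":0,"spin":0,"claw":0.43},{"tx":0.4,"ty":0,"tz":0,"spin":0,"claw":0.43},{"tx":0.1,"ty":0,"tz":0,"spin":0,"claw":0.43},{"tx":0.1,"ty":0,"tz":0,"spin":0,"claw":0.43},{"tx":0.1,"ty":0,"tz":0,"spin":0,"claw":0.43}]' 
python3 -m pendant '[{"tx":0.1,"ty":0,"tz":0,"spin":0,"claw":0.43},{"tx":0.1,"ty":0,"tz":0,"spin":0,"claw":0.43},{"tx":0.1,"ty":0,"tz":0,"spin":0,"claw":0.43},{"tx":0.1,"ty":0,"tz":0,"spin":0,"claw":0.43},{"tx":0,"ty":0,"tz":0,"spin":0,"claw":0.43}]' 
python3 - <<'E'
from h import *
a=cams.read_camera('scene')[120:290,150:380];b=cams.read_camera('side')[120:290,180:380]
cv2.imwrite('pics/p5.png',cv2.resize(np.hstack([a,b])[:,:,::-1],None,fx=1.85,fy=1.85,interpolation=cv2.INTER_CUBIC))
E
```

```text
time_s: 5.92
tool_pos: [0.5689, -0.0895, 0.0593]
tool_rot: [180.0, 0.0, 90.9]
force: [-0.1, -1.1, 0.6]
grip_width: 0.0497
grasp_force: 0.6
time_s: 6.55
tool_pos: [0.5683, -0.0684, 0.0589]
tool_rot: [-180.0, -0.0, 91.0]
force: [0.8, -0.7, -0.6]
grip_width: 0.0495
grasp_force: 0.5
```

View pics/p5.png

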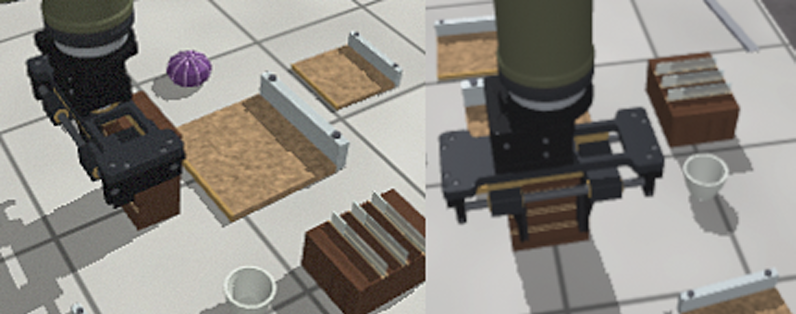

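The stand is sliding upright. I'll go on towards the edge.

```bash

python3 -m pendant '[{"tx":0.1,"ty":0,"tz":-0.02,"spin":0,"claw":0.43},{"tx":0.1,"ty":0,"tz":0,"spin":0,"claw":0.43},{"tx":0.1,"ty":0,"tz":0,"spin":0,"claw":0.43},{"tx":0.1,"ty":0,"tz":0,"spin":0,"claw":0.43},{"tx":0.1,"ty":0,"tz":0,"spin":0,"claw":0.43},{"tx":0.1,"ty":0,"tz":0,"spin":0,"claw":0.43}]' 
for i in 1 2 3; do python3 -m pendant '[{"tx":0.04,"ty":0,"tz":0,"spin":0,"claw":0.43},{"tx":0,"ty":0,"tz":0,"spin":0,"claw":0.43}]' |grep -E "pos|force:|rot"; done
python3 - <<'E'
from h import *
a=cams.read_camera('scene')[140:260,200:330];b=cams.read_camera('side')[140:260,190:290]
cv2.imwrite('pics/p6.png',cv2.resize(np.hstack([a,b])[:,:,::-1],None,fx=3.4,fy=3.4,interpolation=cv2.INTER_CUBIC))
E
```

```text
time_s: 7.4
tool_pos: [0.5679, -0.0386, 0.0601]
tool_rot: [-180.0, -0.0, 91.0]
force: [0.1, -3.5, 2.1]
grip_width: 0.0496
grasp_force: 2.2
tool_pos: [0.5679, -0.0364, 0.0599]
tool_rot: [-180.0, -0.0, 91.0]
force: [0.5, -1.9, 1.8]
grasp_force: 1.5
tool_pos: [0.5679, -0.0351, 0.0601]
tool_rot: [180.0, 0.0, 91.0]
force: [-0.1, -4.3, 1.9]
grasp_force: 2.1
tool_pos: [0.5679, -0.0327, 0.06]
tool_rot: [180.0, -0.0, 91.0]
force: [-0.4, -3.0, 1.8]
grasp_force: 2.0
```

View pics/p6.png

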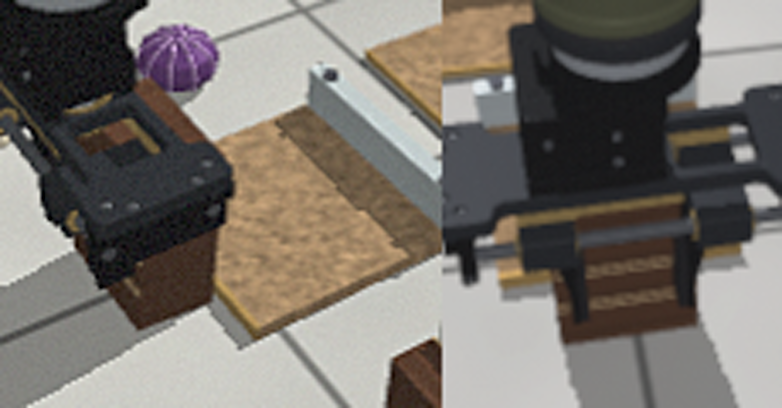

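```bash

for i in 1 2 ; do python3 -m pendant '[{"tx":0.04,"ty":0,"tz":0,"spin":0,"claw":0.43},{"tx":0,"ty":0,"tz":0,"spin":0,"claw":0.43}]' |grep -E "pos|force:|rot|torq"; done
```

```text
tool_pos: [0.5678, -0.0307, 0.06]
tool_rot: [-180.0, -0.0, 91.0]
force: [0.1, -4.1, 1.9]
grasp_force: 1.9
tool_pos: [0.5679, -0.0294, 0.0602]
tool_rot: [180.0, 0.0, 91.0]
force: [0.0, -5.2, 4.1]
grasp_force: 2.6
```

```bash

for i in 1; do python3 -m pendant '[{"tx":0.04,"ty":0,"tz":0,"spin":0,"claw":0.43},{"tx":0,"ty":0,"tz":0,"spin":0,"claw":0.43}]' |grep -E "pos|force:|rot|torq"; done
python3 - <<'E'
from h import *
a=cams.read_camera('scene')[160:260,220:320]
cv2.imwrite('pics/p7.png',cv2.resize(a[:,:,::-1],None,fx=6,fy=6,interpolation=cv2.INTER_CUBIC))
# predicted contact line & foot corner for scene, in crop px
for P in ((.570-.040,.0292,0),(.570+.04,.0292,0),(.5706+.075,.0292,0),(.5706+.075,.0292,.01)):print(((proj('scene',P)[0]-[220,160])*6).round())
E
```

```text
tool_pos: [0.5679, -0.0289, 0.0606]
tool_rot: [180.0, 0.1, 90.9]
force: [-0.7, -7.1, 5.3]
grasp_force: 3.9
[148. 268.]
[264. 413.]
[321. 484.]
[322. 463.]
```

View pics/p7.png

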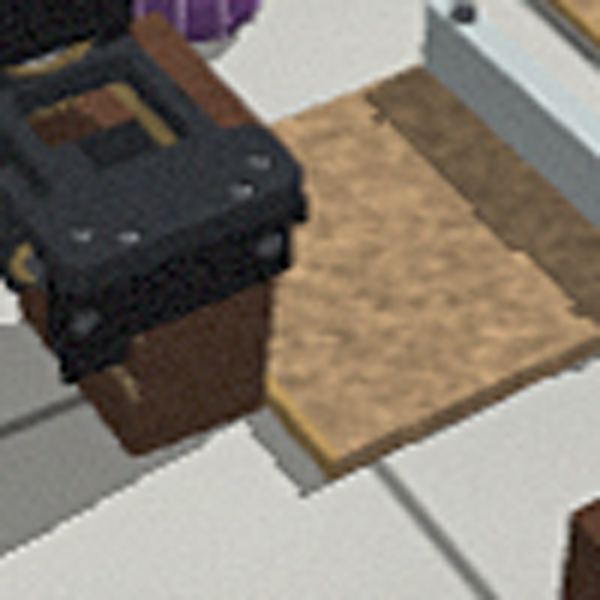

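The stand has stalled against the lip: force rose to 7 N, and its near foot corner at (268,408) matches the prediction. I'll back off gently, raise the fingers and push near the head.

```bash

python3 -m pendant '[{"tx":-0.04,"ty":0,"tz":0,"spin":0,"claw":0.43},{"tx":0,"ty":0,"tz":-0.08,"spin":0,"claw":0.43},{"tx":-0.15,"ty":0,"tz":0,"spin":0,"claw":0.43},{"tx":-0.15,"ty":0,"tz":0,"spin":0,"claw":0.43},{"tx":0,"ty":0,"tz":-0.5,"spin":0,"claw":0.43},{"tx":0,"ty":0,"tz":-0.44,"spin":0,"claw":0.43},{"tx":0,"ty":0,"tz":0,"spin":0,"claw":0.43}]'
python3 - <<'E'
from h import *
a=cams.read_camera('scene')[160:260,200:310];b=cams.read_camera('side')[140:240,190:290]
cv2.imwrite('pics/p8.png',cv2.resize(np.hstack([a,b])[:,:,::-1],None,fx=3.8,fy=3.8,interpolation=cv2.INTER_CUBIC))
E
```

```text
time_s: 9.93
tool_pos: [0.5692, -0.0441, 0.1125]
tool_rot: [179.8, -0.1, 91.0]
force: [-0.1, -0.1, -0.5]
grip_width: 0.0496
grasp_force: 0.0
```

View pics/p8.png

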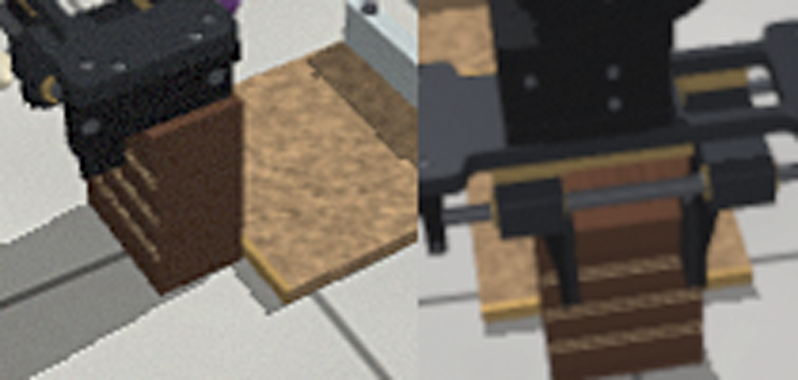

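```bash

python3 -m pendant '[{"tx":0.16,"ty":0,"tz":0,"spin":0,"claw":0.43},{"tx":0.1,"ty":0,"tz":0,"spin":0,"claw":0.43},{"tx":0.1,"ty":0,"tz":0,"spin":0,"claw":0.43},{"tx":0.1,"ty":0,"tz":0,"spin":0,"claw":0.43},{"tx":0.1,"ty":0,"tz":0,"spin":0,"claw":0.43},{"tx":0.1,"ty":0,"tz":0,"spin":0,"claw":0.43},{"tx":0.1,"ty":0,"tz":0,"spin":0,"claw":0.43}]' | grep -E "pos|force:"
for i in 1 2 3 4 5; do python3 -m pendant '[{"tx":0.08,"ty":0,"tz":0,"spin":0,"claw":0.43},{"tx":0,"ty":0,"tz":0,"spin":0,"claw":0.43}]' |grep -E "pos|force:"; done
python3 - <<'E'
from h import *
a=cams.read_camera('scene')[150:260,200:320];b=cams.read_camera('side')[140:250,190:290]
cv2.imwrite('pics/p9.png',cv2.resize(np.hstack([a,b])[:,:,::-1],None,fx=3.6,fy=3.6,interpolation=cv2.INTER_CUBIC))
E
```

```text
tool_pos: [0.5674, -0.0054, 0.1111]
force: [0.1, -0.6, 1.6]
grasp_force: 0.6
tool_pos: [0.5671, -0.0011, 0.1108]
force: [-0.2, -1.0, 0.8]
grasp_force: 0.1
tool_pos: [0.5672, 0.0025, 0.1109]
force: [-0.4, -0.8, 0.3]
grasp_force: 0.0
tool_pos: [0.5672, 0.0065, 0.111]
force: [-0.6, -0.3, 1.0]
grasp_force: 0.0
tool_pos: [0.5672, 0.0105, 0.1111]
force: [-0.0, -0.1, 0.2]
grasp_force: 0.0
tool_pos: [0.5671, 0.0145, 0.1111]
force: [0.2, -1.1, -0.2]
grasp_force: 0.0
```

```bash

python3 -m pendant '[{"tx":-0.7,"ty":0,"tz":0,"spin":0,"claw":0.43},{"tx":-0.7,"ty":0,"tz":0,"spin":0,"claw":0.43},{"tx":0,"ty":0.04,"tz":0,"spin":0,"claw":0.43}]'
python3 - <<'E'
from h import *
a=cams.read_camera('scene')[150:260,220:340];b=cams.read_camera('side')[140:250,190:290]
cv2.imwrite('pics/p9.png',cv2.resize(np.hstack([a,b])[:,:,::-1],None,fx=3.6,fy=3.6,interpolation=cv2.INTER_CUBIC))
E
```

```text
time_s: 12.62
tool_pos: [0.5699, -0.0601, 0.1114]
tool_rot: [180.0, 0.1, 90.6]
force: [-0.3, 0.4, 0.4]
grip_width: 0.0495
grasp_force: 0.0
```

View pics/p9.png

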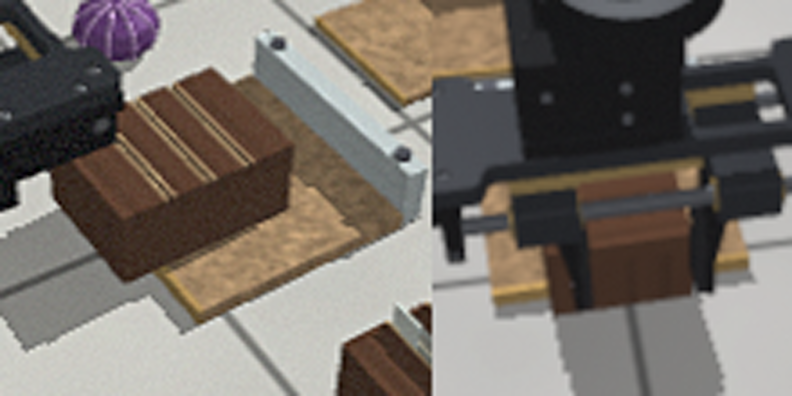

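It is lying slots up on the cork, with its foot slightly overhanging the front edge. Next I'll lower the fingers and push the foot end towards the bar.

```bash

python3 -m pendant '[{"tx":0,"ty":0,"tz":0.65,"spin":0,"claw":0.43},{"tx":0,"ty":0,"tz":0.64,"spin":0,"claw":0.43},{"tx":0.35,"ty":0,"tz":0,"spin":0,"claw":0.43},{"tx":0.35,"ty":0,"tz":0,"spin":0,"claw":0.43},{"tx":0.12,"ty":0,"tz":0,"spin":0,"claw":0.43},{"tx":0.12,"ty":0,"tz":0,"spin":0,"claw":0.43},{"tx":0.12,"ty":0,"tz":0,"spin":0,"claw":0.43},{"tx":0.12,"ty":0,"tz":0,"spin":0,"claw":0.43}]' | grep -E "pos|force:|rot"
python3 -m pendant '[{"tx":0.12,"ty":0,"tz":0,"spin":0,"claw":0.43},{"tx":0.12,"ty":0,"tz":0,"spin":0,"claw":0.43},{"tx":0.12,"ty":0,"tz":0,"spin":0,"claw":0.43},{"tx":0.12,"ty":0,"tz":0,"spin":0,"claw":0.43},{"tx":0.12,"ty":0,"tz":0,"spin":0,"claw":0.43},{"tx":0,"ty":0,"tz":0,"spin":0,"claw":0.43}]' | grep -E "pos|force:|rot"
```

```text
tool_pos: [0.5698, 0.0008, 0.0473]
tool_rot: [179.9, 0.1, 90.9]
force: [-0.5, -5.1, 3.7]
grasp_force: 2.4
tool_pos: [0.5695, 0.0321, 0.0471]
tool_rot: [179.9, 0.0, 90.9]
force: [0.4, -2.5, 3.1]
grasp_force: 1.8
```

```bash

python3 -m pendant '[{"tx":0.1,"ty":0,"tz":0,"spin":0,"claw":0.43},{"tx":0.1,"ty":0,"tz":0,"spin":0,"claw":0.43},{"tx":0.06,"ty":0,"tz":0,"spin":0,"claw":0.43},{"tx":0,"ty":0,"tz":0,"spin":0,"claw":0.43}]' | grep -E "pos|force:|rot"
for i in 1 2 3 4 ; do python3 -m pendant '[{"tx":0.04,"ty":0,"tz":0,"spin":0,"claw":0.43},{"tx":0,"ty":0,"tz":0,"spin":0,"claw":0.43}]' |grep -E "pos|force:|rot"; done
```

```text
tool_pos: [0.5691, 0.0448, 0.047]
tool_rot: [179.9, 0.1, 90.9]
force: [-0.2, -4.8, 3.3]
grasp_force: 2.4
tool_pos: [0.569, 0.0468, 0.047]
tool_rot: [179.9, 0.1, 90.9]
force: [0.2, -5.0, 4.4]
grasp_force: 2.6
tool_pos: [0.569, 0.0478, 0.047]
tool_rot: [179.9, 0.1, 90.9]
force: [0.1, -7.3, 5.0]
grasp_force: 3.4
tool_pos: [0.5689, 0.0479, 0.047]
tool_rot: [179.9, 0.2, 90.8]
force: [-0.1, -9.9, 5.4]
grasp_force: 5.1
tool_pos: [0.5689, 0.0479, 0.047]
tool_rot: [179.9, 0.4, 90.8]
force: [-0.2, -13.1, 5.9]
grasp_force: 6.7
```

It has stalled hard against the bar. One firmer press to seat it square, then I'll retreat and check.

```bash

python3 -m pendant '[{"tx":0.06,"ty":0,"tz":0,"spin":0,"claw":0.43},{"tx":0,"ty":0,"tz":0,"spin":0,"claw":0.43},{"tx":0,"ty":0,"tz":0,"spin":0,"claw":0.43}]' | grep -E "pos|force:|rot"
python3 -m pendant '[{"tx":-0.15,"ty":0,"tz":0,"spin":0,"claw":0.43},{"tx":-0.15,"ty":0,"tz":0,"spin":0,"claw":0.43},{"tx":-0.6,"ty":0,"tz":0,"spin":0,"claw":0.43},{"tx":-0.8,"ty":0,"tz":0,"spin":0,"claw":0.43},{"tx":-0.8,"ty":0,"tz":-0.5,"spin":0,"claw":0.43},{"tx":-0.9,"ty":0,"tz":-0.5,"spin":0,"claw":0.43},{"tx":-0.9,"ty":0,"tz":-0.5,"spin":0,"claw":0.43},{"tx":0,"ty":0,"tz":0,"spin":0,"claw":0.43},{"tx":0,"ty":0,"tz":0,"spin":0,"claw":0.43}]'
python3 - <<'E'
from h import *
a=cams.read_camera('scene')[120:290,190:390];b=cams.read_camera('side')[100:270,145:375]
cv2.imwrite('pics/p10.png',cv2.resize(np.hstack([a,b])[:,:,::-1],None,fx=1.86,fy=1.86,interpolation=cv2.INTER_CUBIC))
E
```

```text
tool_pos: [0.5691, 0.0481, 0.047]
tool_rot: [179.9, 0.6, 90.8]
force: [1.4, -18.2, 5.6]
grasp_force: 9.2
time_s: 17.48
tool_pos: [0.5719, -0.156, 0.1208]
tool_rot: [-180.0, -0.1, 91.0]
force: [0.4, 0.2, -0.4]
grip_width: 0.0496
grasp_force: 0.0
```

View pics/p10.png

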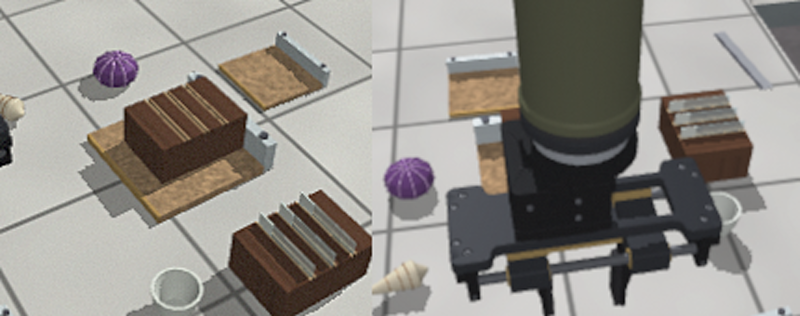

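The stand lies slots up on the cork with its head against the bar, cork shows in front of its foot, and the bystanders haven't moved. Handing in.

```bash
python3 -c "
from cell import env
print(env.sign_off())"
```

```text
the job is handed in; nothing more can be done
None
```

I pushed the stand square to the lip, tipped it over, and slid it home against the bar; the last picture shows it lying slots up on the cork with the bystanders unmoved, and I handed it in at about 17.6 s (no verdict was returned).

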